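# Hold test of a case lid's friction hinge

### The arm

A 6-joint arm with a two-finger parallel gripper is mounted at the origin on a cart in front of the work surface, level with it; the furniture and walls round the work are solid. World frame = base frame: x ahead of the robot, y to its left, z up, the work surface at z = 0. Lengths are in mm, angles in degrees, forces in N, time in s.
With the tool pointing down it reaches from about 250 to 850 mm from the base axis. Payload 12.5 kg.
Tool frame: the origin (TCP) lies at the very end of the fingers, on their centre line; the grasp point (between the pads) lies 19 mm behind it; z points along the fingers, y is the direction in which the jaws open and shut (so a half turn about z gives the same grasp; the last joint's range is limited). The gripper opens to 93 mm and grips with 3 to 60 N. Pads are 15 mm wide; open, the fingers measure 128 mm over their backs; the gripper's body (75 mm by 188 mm) begins 65 mm behind the grasp point.
Start: joints at [68.148, 20.094, 94.641, -0, 65.266, -4.847], TCP at [160.822, 525.947, 218.633] pointing down, gripper open.
Joint ranges: [-157.81, 157.81], [-45, 120.19], [0.68, 151.7], [-89.99, 269.99], [4.06, 180], [-164.3, 164.3]. Speed limits (degrees/s): [127.2, 127.2, 159.86, 180, 180, 180].

### API

Orientations are given as [roll, pitch, yaw] about the fixed x, y, z axes, in that order (R = Rz(yaw) Ry(pitch) Rx(roll)).
In Python, from cell import env, viewer gives the robot as it stands. The module is installed in compiled form; this text tells all that it offers.
- The arm moves only by the tool play_rows, never from a script. Its argument "moves" is a list of rows, each a list of 4 numbers: the shift along the tool's x, y, z in cm, then the turn about the tool's z in rad. A call has exactly 10 rows; each row shifts and turns the pose as measured when the row begins, along the tool's axes as they then stand; what a row does not reach is not made up. A row lasts 1/8 s, in which the tool goes at most 62.5 mm and 10.7 degrees, less where a joint would pass 70% of its speed; a pose out of reach is approached as far as the arm can. A call with a gripper value outside its range is refused whole. "gripper" is the finger opening in cm, from 0 to 9.3, set as the call begins (left out, the last holds). The fingers move at their own pace and stop on an object; "force" is the grip in N (left out, the last holds). Time passes only in rows, so rows that do not move let the fingers close, or fill a call up. It gives the time, the measured TCP pose, the force and the opening at its end, in the units of the state.
- env.read_state(): the state, without advancing time (a new reading comes with each control period).
- viewer.capture(name): name is "scene" or "side" or "wrist"; returns the picture (420x560x3 uint8, red, green, blue); there is no depth.
- viewer.camera_params(name): a dict with "vfov" (degrees; the focal length in pixels is half the picture's height over the tangent of half this angle, whatever the lens; pixels are square), "cx", "cy" (the principal point, pixels), "k1" (the pictures are not rectified: a ray, as slopes to the right and down, at radius r is drawn at 1 + k1 r^2 times it, then the intrinsics apply), "R" (3x3) and "t" (3): a world point X has camera coordinates R X + t; the wrist camera has in their place "hand_eye" (4x4, takes a point from camera to tool coordinates, whose origin is the TCP and whose axes are the flange's). Camera axes: x right, y down, z forward; pixel columns grow to the right and rows downward; lengths in mm; the calibration is good to about 2 mm. A picture is of the moment at which its call begins: read the wrist's pose just before it. camera_params takes no time and is no camera call.
- env.sign_off(): hands the job in, once; it reports no verdict.
Trained networks look in the newest picture that a camera, given by its name, has taken for a name from the list of things; names that differ only in an ending like _2 or _b are one class to them, and where a whole thing is asked for, a point or a joint stands for the part that bears it (a point fixed in the world has none). Each returns a list of dicts, best first, with "p" (0 to 1); they miss things now and then, are a little off and sometimes report something else, mostly with a low value. They report only what shows in the picture. A call takes as long as a camera call.
- viewer.find_in(name, camera): "pixel" ([column, row] in pixels, amid what is visible of it).
The state is a dict: "clock": time; "q": joint angles; "qd": joint speeds; "joint_efforts": joint torques, N m; "tool_pos": TCP position; "eef_rot": TCP orientation; "contact_force": force on the tool from outside, world axes, zero at the start; "wrist_torque": the same for the moment, N m; "finger_gap": opening from 0.0 (shut) to 1.0 (fully open).
Only numpy, scipy, OpenCV 4.12 (cv2) and the standard library are available. Lean on these libraries where they do the work, as an engineer would, in place of code of your own. Each camera call takes 0.05 s, during which the arm holds its last target.

### The job

The case with the blue lid has a new friction hinge: test whether it holds. Raise the blue lid to about 45 degrees, let go, and leave it standing there by itself. Do not swing it all the way up, and do not open the grey-lidded case.

Things in the scene. Friction and masses are not known exactly. Their poses are not given: they have to be found in the camera images.
- blue_tab (a point): centre (half-way up) of the black ribbed pull tab on the front edge of the blue lid, 46 mm above the bench when shut. The tab juts 48 mm out from the lid's edge and is 30 mm wide, 14 mm thick; this point is 26 mm ahead of the edge. Axes of the lid: x from tab to hinge, y along the hinge (across the tab's width), z out of the lid's outer face. The tab may turn between fingers that grip its width.
- blue_lid (a joint): opening of the flat blue lid (100 x 140 mm, 12 mm thick) of a fixed case 40 mm high, in rad: 0 shut, grows as the front rises, 1.57 upright, stop 1.8; at the start 0 to 0.15. Hinge axis along y of blue_tab, 126 mm from that point along its +x and 3 mm below it along its z. The hinge is stiff with friction: 2 to 3 N up at the tab lifts the lid; it should stay where it is let go.
- grey_tab (a point): the same point of the black tab on a second case of the same size and build, but with a light grey lid; axes as for blue_tab. The two cases may stand either way round.
- grey_lid (a joint): opening of the light grey lid in rad: 0 shut, as at the start; grows as its front rises. Not to be opened.

How it is judged (in metres and radians):
At the end, for the whole second after the job is handed in: The blue lid stands still by itself between 0.52 and 1.05 rad (30 to 60 degrees) open, and the grey lid is shut (under 0.1 rad) (value of joint blue_lid between 0.52 and 1.05 rad and velocity of joint blue_lid between -0.05 and 0.05 rad/s and value of joint grey_lid below 0.1 rad); the robot touches nothing.
It fails at once if the blue lid is swung up past about 80 degrees (1.4 rad) (value of joint blue_lid above 1.4 rad).
It fails at once if the grey lid is opened by more than 0.15 rad (value of joint grey_lid above 0.15 rad).
It also fails if it takes over 35 s, if anything falls off the work surface, if the arm or the gripper's body presses on something with over 40 N, if the wrist force passes 120 N, or if a joint passes its speed limit or range.

## Working session

There is one attempt and no reset: what is moved stays moved. The work goes in short steps, Python scripts to look and compute and a tool call to move; the robot and the scene stay as the last step left them, time stands still between calls to the robot, and variables do not carry over. Pictures are saved under pics/ and viewed, and the job is handed in when it is done.

Besides the shell and the picture viewer there is one more tool, called after "Emit:" as a command line: name --pt "numbers of a row" for each row, then --argument value for the rest. play_rows: Moves the arm, as the interface text tells. Its arguments: {"type":"object","properties":{"moves":{"type":"array","items":{"type":"array","items":{"type":"number"}}},"gripper":{"type":"number"},"force":{"type":"number"}},"required":["moves"]}

```bash
mkdir -p pics; cat > h.py <<'E'
import numpy as np, cv2
from cell import env, viewer
def cap(n,f):
    im=viewer.capture(n); cv2.imwrite(f'pics/{f}.png',im[:,:,::-1]); return im
def ray(n,px,st=None):
    c=viewer.camera_params(n); f=210/np.tan(np.radians(c['vfov'])/2)
    d=np.array([(px[0]-c['cx'])/f,(px[1]-c['cy'])/f]); u=d.copy()
    for _ in range(30): u=d/(1+c['k1']*(u@u))
    v=np.array([*u,1.])
    if 'R' in c:
        R=np.array(c['R']);t=np.array(c['t']); return -R.T@t, R.T@v
    from scipy.spatial.transform import Rotation as Ro
    H=np.array(c['hand_eye']); R=Ro.from_euler('xyz',st['eef_rot'],degrees=True).as_matrix()
    return R@H[:3,3]+np.array(st['tool_pos']), R@H[:3,:3]@v
def atz(n,px,z,st=None):
    o,d=ray(n,px,st); return o+d*(z-o[2])/d[2]
E
python3 - <<'E'
from h import *
st=env.read_state(); print(st)
for n in ['scene','side','wrist']:
    cap(n,n+'0')
    for k in ['blue_tab','grey_tab']:
        st=env.read_state()
        for r in viewer.find_in(k,n)[:2]: print(n,k,r,atz(n,r['pixel'],46,st).round(1))
E
```

```text
{'clock': 0.0, 'q': array([ 6.81453075e+01,  2.01231512e+01,  9.46775559e+01, -1.43378729e-03,
        6.52654799e+01, -4.84804157e+00]), 'qd': array([ 0.01346716,  0.05352625, -0.08033759,  0.00520713, -0.10083906,
       -0.00535687]), 'joint_efforts': array([ 1.45247457e-03, -4.97321141e+01, -2.85251266e+01,  7.00063258e-02,
        2.56097247e-02, -9.43725763e-05]), 'tool_pos': array([160.72389167, 525.6263775 , 218.10875144]), 'eef_rot': array([-1.79933940e+02, -4.29678100e-03,  1.62993947e+02]), 'contact_force': array([ 0.44237536, -0.63038886,  0.30749239]), 'wrist_torque': array([ 0.02353665,  0.02972713, -0.03482999]), 'finger_gap': 0.9977531544260727}
scene blue_tab {'pixel': [229.7, 212.5], 'p': 0.73} [554.2 368.4  46. ]
scene grey_tab {'pixel': [308.2, 256.0], 'p': 0.87} [511.4 143.9  46. ]
side blue_tab {'pixel': [272.0, 202.3], 'p': 0.68} [542.  361.2  46. ]
side grey_tab {'pixel': [265.0, 247.0], 'p': 0.67} [513.  145.9  46. ]
```

```bash
python3 -c "
import cv2,numpy as np
a=cv2.imread('pics/scene0.png');b=cv2.imread('pics/side0.png')
cv2.imwrite('pics/s0z.png',cv2.resize(a[150:330,160:400],None,fx=3.3,fy=3.3)[:600,:800]);cv2.imwrite('pics/d0z.png',cv2.resize(b[140:320,160:400],None,fx=3.3,fy=3.3)[:600,:800])"
```

```text
(no output)
```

View pics/scene0.png

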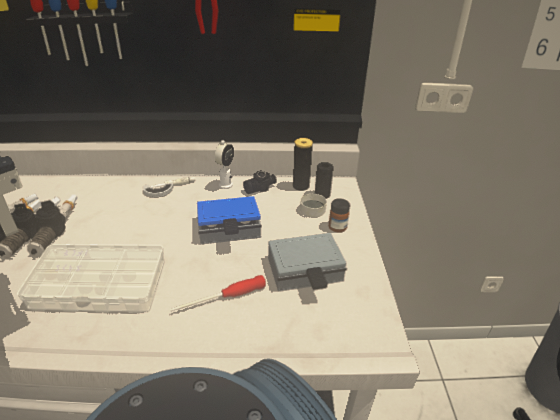

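View pics/s0z.png

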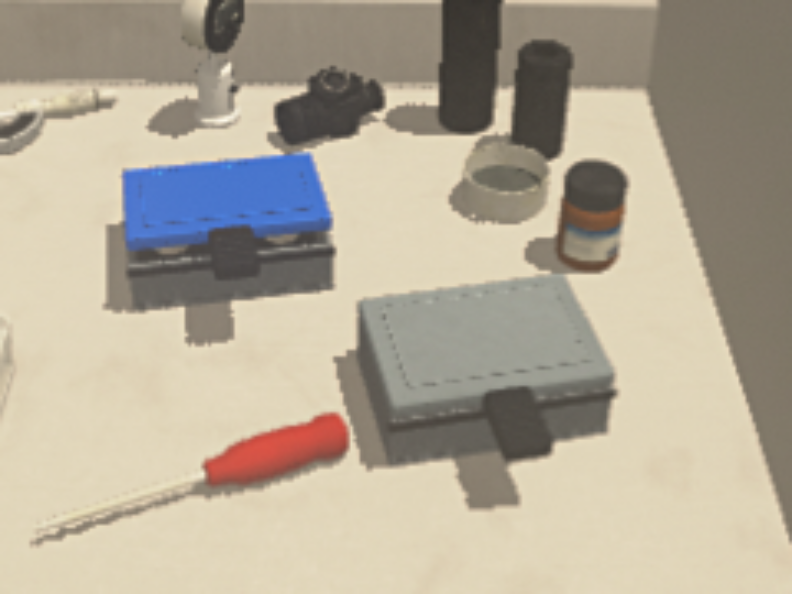

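View pics/d0z.png

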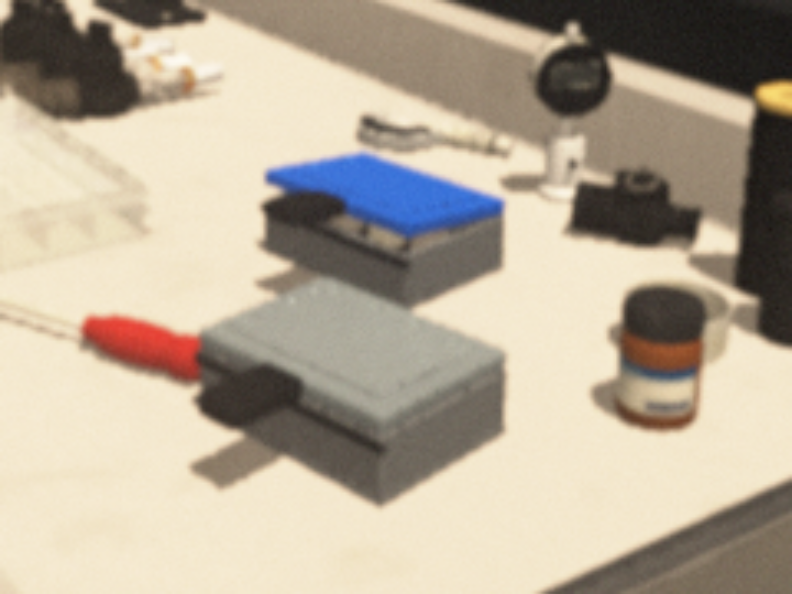

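The pictures show both tabs facing the robot. In the scene picture the blue tab is at about (230,226) and the blue lid is slightly open. The grey case stands to the right of it. Next I triangulate the tab and the lid corners.

```bash
python3 - <<'E'
from h import *
S=lambda x,y:(160+x/3.3-.35,150+y/3.3-.35); D=lambda x,y:(160+x/3.3-.35,140+y/3.3-.35)
def tri(a,b):
    o1,d1=ray('scene',a);o2,d2=ray('side',b)
    d1/=np.linalg.norm(d1);d2/=np.linalg.norm(d2)
    s=np.linalg.lstsq(np.c_[d1,-d2],o2-o1,rcond=None)[0]
    p,q=o1+s[0]*d1,o2+s[1]*d2; return ((p+q)/2).round(1),np.linalg.norm(p-q).round(1)
P=dict(net=((229.7,212.5),(272,202.3)),
fl=(S(127,237),D(268,174)),fr=(S(328,216),D(413,228)),bl=(S(124,169),D(365,153)),br=(S(312,155),D(503,203)),tab=(S(235,252),D(302,206)))
for k,(a,b) in P.items(): print(k,*tri(a,b))
print(np.round(viewer.camera_params('wrist')['hand_eye'],3), -np.array(viewer.camera_params('side')['R']).T@viewer.camera_params('side')['t'])
P=dict(gnet=((308.2,256.0),(265,247)));print(tri(*P['gnet']))
E
```

```text
net [544.  361.1  49.9] 8.3
fl [473.1 395.2  60.2] 2.8
fr [564.4 294.1  58.4] 2.3
bl [545.4 457.   52.1] 1.8
br [631.9 349.7  51.8] 1.5
tab [494.2 322.1  63.7] 1.0
[[-1.00000e-03 -9.56000e-01 -2.92000e-01  8.24760e+01]
 [ 1.00000e+00 -1.00000e-03 -1.00000e-03  7.36000e-01]
 [ 1.00000e-03 -2.92000e-01  9.56000e-01 -1.65733e+02]
 [ 0.00000e+00  0.00000e+00  0.00000e+00  1.00000e+00]] [ 471.74434995 -532.19374002  401.15108938]
(array([512.5, 144.4,  46. ]), np.float64(1.6))
```

View pics/wrist0.png

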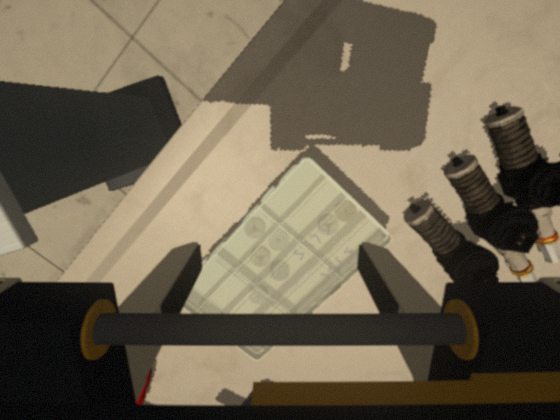

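```bash
cat >> h.py <<'E'
def rows(target,yaw,n,st=None):
    st=st or env.read_state(); p=np.array(st['tool_pos']); y=st['eef_rot'][2]
    dy=(yaw-y+180)%360-180; d=(np.array(target)-p)/n
    for i in range(n):
        a=np.radians(y+dy*i/n); ex=np.array([np.cos(a),np.sin(a),0]); ey=np.array([np.sin(a),-np.cos(a),0])
        print([round(d@ex/10,2),round(d@ey/10,2),round(-d[2]/10,2),round(-np.radians(dy)/n,3)])
E
python3 - <<'E'
from h import *
S=lambda x,y:(160+x/3.3-.35,150+y/3.3-.35)
print([atz('scene',S(*p),52).round() for p in [(362,300),(567,278),(612,370),(390,412)]])
rows([490,321,180],219.5,9)
E
```

```text
[array([507., 233.,  52.]), array([595., 129.,  52.]), array([527.,  70.,  52.]), array([428., 168.,  52.])]
[np.float64(-4.16), np.float64(-1.11), np.float64(0.43), np.float64(-0.11)]
[np.float64(-4.02), np.float64(-1.56), np.float64(0.43), np.float64(-0.11)]
[np.float64(-3.82), np.float64(-1.99), np.float64(0.43), np.float64(-0.11)]
[np.float64(-3.58), np.float64(-2.39), np.float64(0.43), np.float64(-0.11)]
[np.float64(-3.3), np.float64(-2.77), np.float64(0.43), np.float64(-0.11)]
[np.float64(-2.98), np.float64(-3.11), np.float64(0.43), np.float64(-0.11)]
[np.float64(-2.62), np.float64(-3.42), np.float64(0.43), np.float64(-0.11)]
[np.float64(-2.23), np.float64(-3.69), np.float64(0.43), np.float64(-0.11)]
[np.float64(-1.81), np.float64(-3.91), np.float64(0.43), np.float64(-0.11)]
```

Emit:
play_rows --pt "-4.16 -1.11 0.4 -0.11" --pt "-4.02 -1.56 0.4 -0.11" --pt "-3.82 -2.0 0.4 -0.11" --pt "-3.58 -2.4 0.4 -0.11" --pt "-3.3 -2.77 0.4 -0.11" --pt "-3.0 -3.1 0.4 -0.11" --pt "-2.6 -3.4 0.4 -0.11" --pt "-2.2 -3.7 0.4 -0.11" --pt "-1.8 -3.9 0.4 -0.11" --pt "0 0 0 0" --gripper 6.0 --force 15

```text
clock: 1.7
tool_pos: [503.0, 320.0, 181.7]
eef_rot: [180.0, 0.1, -138.3]
contact_force: [-0.5, -0.4, -0.2]
finger_gap: 0.646
```

```bash
python3 - <<'E'
from h import *
st=env.read_state(); print(st['clock'],st['tool_pos'],st['eef_rot'],st['finger_gap'])
cap('wrist','w1')
for r in viewer.find_in('blue_tab','wrist')[:2]: print(r,atz('wrist',r['pixel'],56,st).round(1))
E
```

```text
1.7 [503.04111264 319.97259978 181.70791256] [ 1.79964392e+02  1.15775745e-01 -1.38301562e+02] 0.6462018447983859
{'pixel': [282.3, 249.0], 'p': 0.86} [540.3 358.8  56. ]
```

View pics/w1.png

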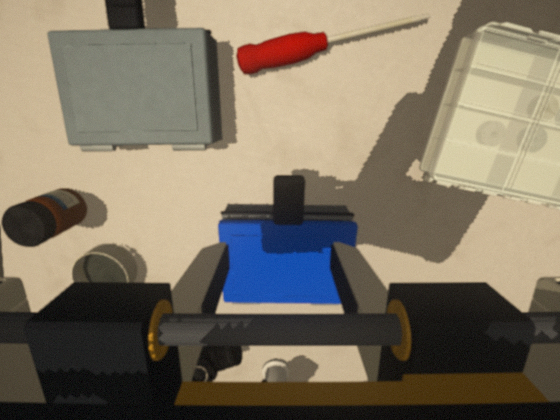

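The wrist picture shows the blue tab at columns 274–304, rows 176–224. The lid's front edge is level at row 222. The net's point (282,249) lies on the lid, so I use the tab's visible centre, (289,199).

```bash
python3 - <<'E'
from h import *
st=env.read_state()
for z in (56,62): print([atz('wrist',p,z,st).round(1) for p in [(289,198),(289,176),(289,223)]])
a=atz('wrist',(219,222),58,st);b=atz('wrist',(357,222),58,st);print(a,b,np.linalg.norm(a-b),np.degrees(np.arctan2(*(b-a)[1::-1])))
a=atz('wrist',(224,301),52,st);b=atz('wrist',(342,302),52,st);print(a,b,np.linalg.norm(a-b))
im=cv2.imread('pics/w1.png');cv2.imwrite('pics/w1z.png',cv2.resize(im[160:320,200:380],None,fx=3.6,fy=3.6))
E
```

```text
[array([493.3, 328.8,  56. ]), array([477. , 314.1,  56. ]), array([512.7, 346.4,  56. ])]
[array([492.2, 327.6,  62. ]), array([476.3, 313.1,  62. ]), array([511.2, 344.8,  62. ])]
[557.8984718  292.80229188  58.        ] [466.1397016  396.03346609  58.        ] 138.11715041373705 131.63283442223772
[630.07473127 355.44105574  52.        ] [543.81598054 454.50783959  52.        ] 131.35752638444535
```

View pics/w1z.png

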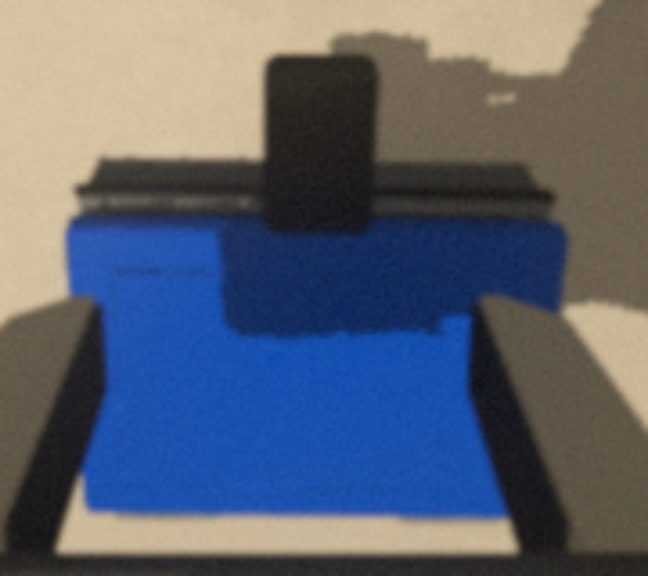

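Emit:
play_rows --pt "0.3 0.5 1 0.01" --pt "0.3 0.5 1 0.01" --pt "0.1 0.16 1 0" --pt "0 0 1.5 0" --pt "0 0 1.5 0" --pt "0 0 1.5 0" --pt "0 0 1.5 0" --pt "0 0 1 0" --pt "0 0 0 0" --pt "0 0 0 0"

```text
clock: 3.05
tool_pos: [484.6, 327.6, 74.3]
eef_rot: [179.9, 0.0, -139.5]
contact_force: [0.6, -0.4, 0.0]
finger_gap: 0.645
```

```bash
python3 - <<'E'
from h import *
st=env.read_state(); print(st['clock'],st['tool_pos'],st['eef_rot'],st['finger_gap'])
a=cap('wrist','w2');b=cap('scene','s2');c=cap('side','d2')
cv2.imwrite('pics/m2.png',np.hstack([cv2.resize(x,(390,390)) for x in (a[160:420,150:410],c[120:250,210:340])])[:,:,::-1])
E
```

```text
3.05 [484.58421278 327.61883275  74.29737509] [ 1.79904960e+02  1.82134244e-02 -1.39452209e+02] 0.6453543495688433
```

View pics/m2.png

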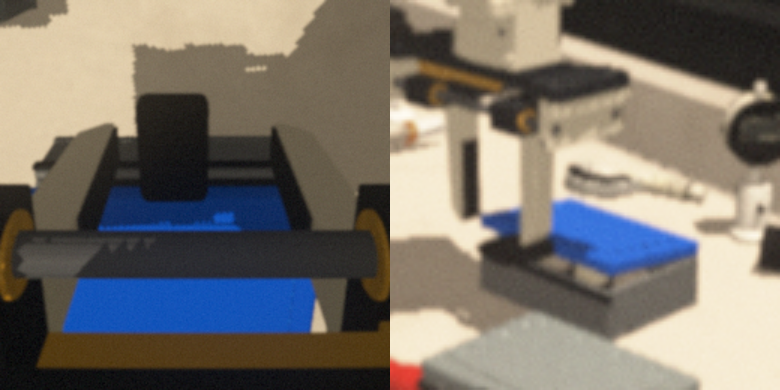

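The tab lies left of the fingers' centre in the wrist view. I work out the offset from its centre pixel.

```bash
python3 - <<'E'
from h import *
st=env.read_state(); a=np.radians(st['eef_rot'][2]); ex=np.array([np.cos(a),np.sin(a),0]); ey=np.array([np.sin(a),-np.cos(a),0])
for z in (60,66):
  for px in [(265,223),(265,293),(243,240),(288,240)]:
    p=atz('wrist',px,z,st); d=p-st['tool_pos']; print(px,p.round(),(d@ex).round(1),(d@ey).round(1))
E
```

```text
(265, 223) [478. 311.  60.] 15.7 -7.8
(265, 293) [516. 343.  60.] -34.2 -8.5
(243, 240) [496. 308.  60.] 4.3 -21.9
(288, 240) [477. 330.  60.] 4.3 6.6
(265, 223) [476. 310.  66.] 17.9 -7.5
(265, 293) [513. 341.  66.] -30.3 -8.2
(243, 240) [493. 307.  66.] 6.9 -21.1
(288, 240) [475. 328.  66.] 6.9 6.4
```

Emit:
play_rows --pt "0 -0.5 0 0" --pt "0 -0.4 0 0" --pt "0 0 0.5 0" --pt "0 0 0.8 0" --pt "0 0 0.8 0" --pt "0 0 0.7 0" --pt "0 0 0.4 0" --pt "0 0 0 0" --pt "0 0 0 0" --pt "0 0 0 0"

```text
clock: 4.45
tool_pos: [491.0, 320.5, 40.5]
eef_rot: [179.9, 0.1, -139.4]
contact_force: [-0.3, -0.2, 0.9]
finger_gap: 0.644
```

```bash
python3 - <<'E'
from h import *
st=env.read_state(); print(st['clock'],st['tool_pos'],st['eef_rot'],st['finger_gap'])
a=cap('wrist','w3');c=cap('side','d3')
cv2.imwrite('pics/m3.png',np.hstack([cv2.resize(x,(390,390)) for x in (a[160:420,150:410],c[120:250,210:340])])[:,:,::-1])
E
```

```text
4.45 [490.97116845 320.51316377  40.53845043] [ 1.79914280e+02  6.71258636e-02 -1.39444401e+02] 0.6442908563880022
```

View pics/m3.png

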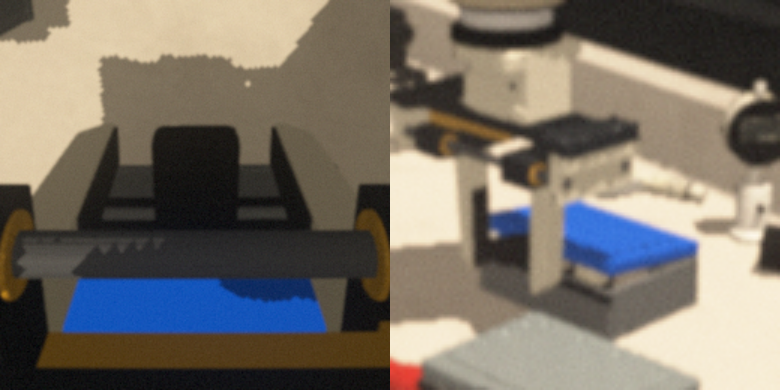

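The tab is centred between the fingers, and both fingers are clear of the case. Closing.

Emit:
play_rows --pt "0 0 0 0" --pt "0 0 0 0" --pt "0 0 0 0" --pt "0 0 0 0" --pt "0 0 0 0" --pt "0 0 0 0" --pt "0 0 0 0" --pt "0 0 0 0" --pt "0 0 0 0" --pt "0 0 0 0" --gripper 2.0 --force 15

```text
clock: 5.8
tool_pos: [490.7, 320.9, 40.7]
eef_rot: [179.9, 0.1, -139.5]
contact_force: [-1.5, 1.5, -0.9]
finger_gap: 0.322
```

Emit:
play_rows --pt "-0.06 0 -0.45 0" --pt "-0.06 0 -0.45 0" --pt "-0.1 0 -0.45 0" --pt "-0.1 0 -0.45 0" --pt "-0.25 0 -0.88 0" --pt "-0.31 0 -0.86 0" --pt "-0.37 0 -0.84 0" --pt "-0.2 0 -0.4 0" --pt "0 0 0 0" --pt "0 0 0 0"

```text
clock: 7.05
tool_pos: [502.8, 331.3, 92.0]
eef_rot: [179.9, 0.2, -139.4]
contact_force: [1.6, 2.9, -3.4]
finger_gap: 0.319
```

```bash
python3 - <<'E'
from h import *
st=env.read_state(); print(st['clock'],st['tool_pos'],st['contact_force'],st['finger_gap'])
a=cap('scene','s4');c=cap('side','d4')
cv2.imwrite('pics/m4.png',np.hstack([cv2.resize(x,(390,390)) for x in (a[130:260,170:300],c[120:250,210:340])])[:,:,::-1])
E
```

```text
7.05 [502.82163641 331.31322491  91.99196694] [ 1.57379693  2.94786857 -3.44318171] 0.3191491056708756
```

View pics/m4.png

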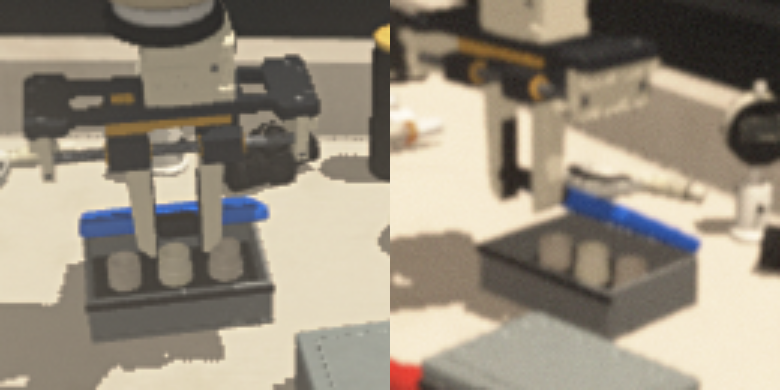

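The lid is following the grip, now at about 0.5 rad. Continuing on the arc to about 0.8 rad.

Emit:
play_rows --pt "-0.25 0 -0.44 0" --pt "-0.27 0 -0.43 0" --pt "-0.29 0 -0.42 0" --pt "-0.31 0 -0.4 0" --pt "-0.33 0 -0.39 0" --pt "-0.35 0 -0.38 0" --pt "-0.37 0 -0.36 0" --pt "-0.15 0 -0.15 0" --pt "0 0 0 0" --pt "0 0 0 0"

```text
clock: 8.4
tool_pos: [520.4, 346.5, 122.5]
eef_rot: [179.8, -0.1, -139.4]
contact_force: [-0.3, 0.5, -3.4]
finger_gap: 0.323
```

```bash
python3 - <<'E'
from h import *
st=env.read_state(); print(st['clock'],st['tool_pos'],st['contact_force'],st['finger_gap'])
a=cap('scene','s5');c=cap('side','d5')
cv2.imwrite('pics/m5.png',np.hstack([cv2.resize(x,(390,390)) for x in (a[130:260,170:300],c[120:250,210:340])])[:,:,::-1])
E
```

```text
8.4 [520.41020584 346.50173622 122.54924037] [-0.26090863  0.45007164 -3.35655096] 0.32306833057376766
```

View pics/m5.png

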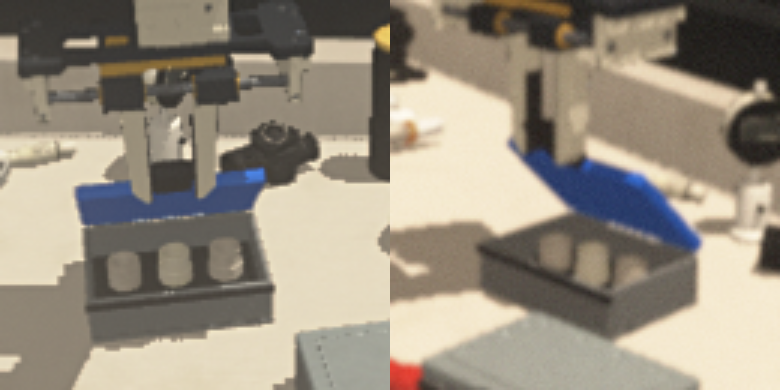

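The lid is at about 45°. Letting go.

Emit:
play_rows --pt "0 0 0 0" --pt "0 0 0 0" --pt "0 0 0 0" --pt "0 0 0 0" --pt "0 0 0 0" --pt "0 0 0 0" --pt "0 0 0 0" --pt "0 0 0 0" --pt "0 0 0 0" --pt "0 0 0 0" --gripper 6.0

```text
clock: 9.75
tool_pos: [521.5, 346.5, 123.8]
eef_rot: [179.9, 0.1, -139.5]
contact_force: [-1.1, 1.2, -0.5]
finger_gap: 0.644
```

```bash
python3 - <<'E'
from h import *
st=env.read_state(); print(st['clock'],st['tool_pos'],st['contact_force'],st['finger_gap'])
a=cap('wrist','w6');c=cap('side','d6')
cv2.imwrite('pics/m6.png',np.hstack([cv2.resize(x,(390,390)) for x in (a[160:420,150:410],c[120:250,210:340])])[:,:,::-1])
E
```

```text
9.75 [521.54599094 346.49156172 123.78055176] [-1.06251403  1.19967847 -0.52085202] 0.6437994437889033
```

View pics/m6.png

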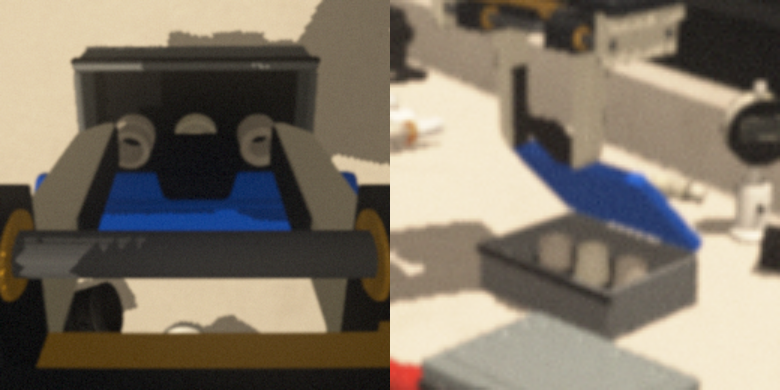

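The lid holds with the fingers open and clear on both sides of the tab. I retreat straight up.

Emit:
play_rows --pt "0 0 -0.5 0" --pt "0 0 -1 0" --pt "0 0 -1.5 0" --pt "0 0 -2 0" --pt "0 0 -2 0" --pt "0 0 -2 0" --pt "0 0 -1.5 0" --pt "0 0 -1 0" --pt "0 0 0 0" --pt "0 0 0 0"

```text
clock: 11.1
tool_pos: [521.7, 346.4, 248.5]
eef_rot: [180.0, 0.3, -139.5]
contact_force: [-0.4, -0.6, 0.0]
finger_gap: 0.647
```

```bash
python3 - <<'E'
from h import *
st=env.read_state(); print(st['clock'],st['tool_pos'],st['contact_force'],st['qd'].round(2))
a=cap('scene','s7');c=cap('side','d7')
cv2.imwrite('pics/m7.png',np.hstack([cv2.resize(x,(390,390)) for x in (a[150:310,190:350],c[120:280,200:360])])[:,:,::-1])
E
```

```text
11.1 [521.74163247 346.36450208 248.50136481] [-0.42125795 -0.64877547  0.00357347] [-0.02 -0.04 -0.13 -0.03  0.04  0.07]
```

View pics/m7.png

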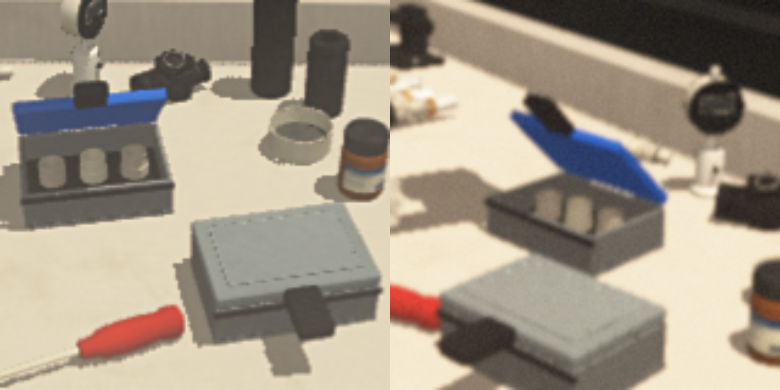

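The lid stands alone and the grey lid is shut. Next I measure the lid angle and check for creep with a still second.

Emit:
play_rows --pt "0 0 0 0" --pt "0 0 0 0" --pt "0 0 0 0" --pt "0 0 0 0" --pt "0 0 0 0" --pt "0 0 0 0" --pt "0 0 0 0" --pt "0 0 0 0" --pt "0 0 0 0" --pt "0 0 0 0"

```text
clock: 12.45
tool_pos: [521.5, 346.2, 247.4]
eef_rot: [179.9, 0.2, -139.5]
contact_force: [-0.1, 0.1, 0.3]
finger_gap: 0.645
```

```bash
python3 - <<'E'
from h import *
def tri(a,b):
    o1,d1=ray('scene',a);o2,d2=ray('side',b)
    d1/=np.linalg.norm(d1);d2/=np.linalg.norm(d2)
    s=np.linalg.lstsq(np.c_[d1,-d2],o2-o1,rcond=None)[0]
    p,q=o1+s[0]*d1,o2+s[1]*d2; return (p+q)/2,np.linalg.norm(p-q)
k=160/390
t,e=tri((190+91*k,150+95*k),(200+548*k-390*k,120+113*k)); print('tab',t,e)
f,e2=tri((190+15*k,150+103*k),(200+(513-390)*k,120+114*k)); print('fl',f,e2)
print('angle from fl', np.degrees(np.arcsin((f[2]-49)/100)),'tab',np.degrees(np.arctan2(t[2]-43,np.linalg.norm(t[:2]-[588.6,403.4]))))
c=cap('side','d8'); o=cv2.imread('pics/d7.png')[:,:,::-1]
d=cv2.absdiff(c,o)[150:215,235:325].astype(int); print('diff',d.mean(),d.max(), cv2.absdiff(c,o)[230:300,100:200].mean())
print(cv2.phaseCorrelate(c[150:215,235:325,1].astype(float),o[150:215,235:325,1].astype(float)))
E
```

```text
tab [524.62692116 348.00295346 134.40017785] 1.2069089333924183
fl [496.70929393 412.54191089 116.90668344] 4.28202823038567
angle from fl 42.77076515897928 tab 47.20422239307784
diff 2.336980056980057 26 1.3914285714285715
((0.0007988034193147087, 0.05920659312864274), 0.9736389343944811)
```

The angle measures about 43–47° and nothing moved over the second, so I hand in.

```bash
python3 -c "
from cell import env
print(env.sign_off())"
```

```text
the job is handed in; nothing more can be done
None
```

The blue lid is standing by itself at about 45°. I gripped its tab by the width, raised it along the hinge arc, let go and backed straight up. I then handed the job in; no verdict is reported.

- **Angle:** the two camera measurements gave 43° (lid corner) and 47° (tab). They differ by about 4°, but both are well inside the 30–60° range.
- **Holding:** side pictures taken about 1.3 s apart showed no visible movement (shift under 0.1 pixel).
- **Grey lid:** it looked shut in the last scene and side pictures; I did not measure its angle.
- **Robot:** the gripper is about 12 cm above where it let go, and the measured contact force was about 0 N.
- **Time:** the clock read about 12.5 s of the 35 s allowed at the last check.
- **Disagreement:** the network's blue-tab point in the wrist picture fell on the lid. Before gripping, I used the tab's outline in the pictures instead.

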